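# Make up two assay kits: tray and see-saw rocker

## Robot

A 6-joint arm with a two-finger parallel gripper is mounted at the origin on the work surface. World frame = base frame: x ahead of the robot, y to its left, z up, the work surface at z = 0. Lengths are in m, angles in rad, forces in N, time in s.
With the tool pointing down it reaches from about 0.325 to 0.85 m from the base axis. Payload 15.5 kg.
Tool frame: the origin (TCP) lies midway between the tips of the shut fingers; the grasp point (between the pads) lies 19 mm behind it; z points along the fingers, x is the direction in which the jaws open and shut, and the axes are right-handed (so a half turn about z gives the same grasp; the last joint's range is limited). The gripper opens to 91 mm and grips with 3 to 60 N. Pads are 32 mm wide; open, the fingers measure 118 mm over their backs; the gripper's body (76 mm by 178 mm) begins 60 mm behind the grasp point.
Start: joints at [-1.349, 0.494, 1.345, -0, 1.302, -0.096], TCP at [0.195, -0.594, 0.214] pointing down, gripper open.
Joint ranges: [-2.91, 2.91], [-0.82, 2.16], [0.22, 2.67], [-1.22, 4.37], [0.12, 2.79], [-3.08, 3.08]. Speed limits (rad/s): [1.89, 1.89, 2.57, 3.01, 3.01, 3.01].

## Interface

Orientations are given as a unit quaternion [w, x, y, z].
In Python, from plant import ctrl gives the robot as it stands.
- The arm moves only by the tool apply_moves, never from a script. Its argument "moves" is a list that holds one entry, the list of rows, each a list of 7 numbers: the turn, a rotation vector about the tool's x, y, z each as a share of 45 degrees, from -1 to 1, then the shift along the tool's x, y, z each as a share of 0.1 m, from -1 to 1, then the closure, from -1 (fully open) to 1 (shut). A call has 1 to 5 rows; each row is the pose to reach, as a shift and turn from the pose measured when the call began, along the tool's axes at that moment; what a row does not reach only later rows make up. A row lasts 1/12 s, in which the tool goes at most 41.7 mm and 7.16 degrees, less where a joint would pass 70% of its speed; a pose out of reach is approached as far as the arm can. A call with a number of a shift or a turn outside -1 to 1 is refused whole. A call with a gripper value outside its range is refused whole. The fingers move at their own pace and stop on an object; "newtons" is the grip in N (left out, the last holds). Time passes only in rows, so rows that repeat a pose let the fingers close. It gives the time, the measured TCP pose, the force and the opening at its end, in the units of the state.
- ctrl.get_state(): the state, without advancing time (a new reading comes with each control period).
- ctrl.camera(name): name is "scene" or "top"; returns a dict with "color" (480x640x3 uint8, blue, green, red), "fx", "fy", "cx", "cy" (pixels), "origin" and "rotation" of the camera in the world. Camera axes: x right, y down, z forward; pixel columns grow to the right and rows downward; lengths in m; the calibration is good to about 2 mm. A picture is of the moment at which its call begins. There is no depth.
- ctrl.job_done(): hands the job in, once; it reports no verdict.
Trained networks look in the newest picture that a camera, given by its name, has taken for a name from the list of things; names that differ only in an ending like _2 or _b are one class to them, and where a whole thing is asked for, a point or a joint stands for the part that bears it (a point fixed in the world has none). Each returns a list of dicts, best first, with "confidence" (0 to 1); they miss things now and then, are a little off and sometimes report something else, mostly with a low value. They report only what shows in the picture. A call takes as long as a camera call.
- ctrl.look_for(camera, query): "uv" ([column, row] in pixels, amid what is visible of it).
- ctrl.masks_of(camera, query): "mask" (480x640 bool, what is visible of it) and "uv" ([column, row] in pixels, amid what is visible of it).
- ctrl.place_of(camera, query): "uv" ([column, row] in pixels: a listed point, or the origin of a listed thing).
The state is a dict: "clock": time; "joint_pos": joint angles; "qd": joint speeds; "effort": joint torques, N m; "position": TCP position; "orientation": TCP orientation; "force": force on the tool from outside, world axes, zero at the start; "wrist_torque": the same for the moment, N m; "finger_gap": finger opening in m.
Only numpy, scipy, OpenCV 4.12 (cv2) and the standard library are available. Lean on these libraries where they do the work, as an engineer would, in place of code of your own. Each camera call takes 0.05 s, during which the arm holds its last target. There are 200 camera calls.

## Task

Make up the two kits from the stock in the middle of the bench. Tray kit: stand the amber bottle in the tray compartment with the orange mat and the green-capped vial in the one with the green mat. Rocker kit: stand the blue-capped jar in the middle of the rocker's blue pad and the red-capped jar in the middle of its red pad, so that the platform stays level; keep all the containers upright throughout, and leave the yellow-capped jar where it stands.

Things in the scene. Friction and masses are not known exactly. Their poses are not given: they have to be found in the camera images.
- blue_jar: Closed white plastic jar with a blue screw cap and a blue band round its side; round, 52 mm diameter, 74 mm tall (cap from 56 mm up, 51 mm diameter), about 200 g; same weight as the red-capped jar within 6 %. Origin at the centre of its underside, z up. Stands upright on the bench in the middle of the work at the start.
- red_jar: Closed white plastic jar with a red screw cap and a red band round its side; round, 52 mm diameter, 74 mm tall (cap from 56 mm up, 51 mm diameter), about 200 g; same weight as the blue-capped jar within 6 %. Origin at the centre of its underside, z up. Stands upright on the bench in the middle of the work at the start.
- yellow_jar: Closed white plastic jar with a yellow screw cap and a yellow band round its side; round, 52 mm diameter, 74 mm tall (cap from 56 mm up, 51 mm diameter), about 200 g; spare stock, to be left alone. Origin at the centre of its underside, z up. Stands upright on the bench in the middle of the work at the start.
- amber_bottle: Closed amber glass bottle with a paper label and a narrow black cap: round body 44 mm diameter up to 60 mm high, then a shoulder, cap 26 mm diameter, 92 mm tall in all, about 120 g. Origin at the centre of its underside, z up. Stands upright on the bench in the middle of the work at the start.
- green_vial: Small closed white vial with a green cap and a green band: round, 30 mm diameter up to 48 mm high, cap 33 mm diameter, 64 mm tall in all, about 40 g. Origin at the centre of its underside, z up. Stands upright on the bench in the middle of the work at the start.
- tray_orange (a point): Centre of the floor (4 mm above the bench) of the orange-matted compartment of a fixed grey kit tray, 200 x 104 mm, walls 28 mm high and 4 mm thick. The compartment is 94 mm (x) by 96 mm (y) inside. x points along the tray towards the green compartment, y across it, z up. The tray lies left or right of the stock, turned any way.
- tray_green (a point): The same point for the tray's other compartment, with the green mat: equal size, axes parallel, 100 mm from the orange one along +x; a 4 mm wall, 28 mm high, divides them.
- pad_blue (a point): Centre of the upper face of the blue round pad (90 mm diameter) on the see-saw rocker's platform, 72 mm above the bench when level. Platform: aluminium slab 260 x 130 x 8 mm, pivoting at its middle, 62 mm up, on a fixed base. x points along it towards the red pad, y along the pivot axis, z is the pad's normal; tilts with the platform. The rocker lies left or right of the stock, turned any way.
- pad_red (a point): The same point for the red round pad at the platform's other end, 160 mm from the blue one along +x; equal size, axes parallel.
- platform (a joint): Tilt of the rocker's platform in rad: 0 level, positive with the red end down, stops at +-0.14. A weak spring (1 N m/rad) centres it, damped: near level when empty, it tips to its stop under one jar (that pad sinks 11 mm, the other rises as much) and comes level once both jars stand on it; 2 N pushes the raised end down to level.

How it is judged:
By the outcome, as a careful person would: the job done as asked, in the order asked, and still so for the second after the job is handed in, with the robot touching nothing.
It also fails if it takes over 120 s, if anything falls off the work surface, if the arm or the gripper's body presses on something with over 40 N, if the wrist force passes 120 N, or if a joint passes its speed limit or range.

## Working session

There is one attempt and no reset: what is moved stays moved. The work goes in short steps, Python scripts to look and compute and a tool call to move; the robot and the scene stay as the last step left them, time stands still between calls to the robot, and variables do not carry over. Pictures are saved under pics/ and viewed, about 12 in all and at most 16, crops included, and the job is handed in when it is done.

Besides the shell and the picture viewer there is one more tool, called as name([rows], argument=value, ...), one row to a line, values as JSON. apply_moves: Moves the arm, as the interface text tells. Shift numbers are shares of 0.1 m and turn numbers shares of 45 degrees, none past 1 either way. Its arguments: {"type":"object","properties":{"moves":{"type":"array"},"newtons":{"type":"number"}},"required":["moves"]}

```bash
mkdir -p pics; ls
cat > h.py <<'E'
import numpy as np, cv2
from plant import ctrl
def ray(c,uv,z):
    d=np.array([(uv[0]-c["cx"])/c["fx"],(uv[1]-c["cy"])/c["fy"],1.])
    R=np.array(c["rotation"]);o=np.array(c["origin"])
    if R.shape!=(3,3):
        from scipy.spatial.transform import Rotation as Q
        R=Q.from_quat(np.r_[R[1:],R[0]]).as_matrix()
    d=R@d
    return o+d*(z-o[2])/d[2]
Z=dict(blue_jar=0,red_jar=0,yellow_jar=0,amber_bottle=0,green_vial=0,tray_orange=.004,tray_green=.004,pad_blue=.072,pad_red=.072)
E
cat > a.py <<'E'
from h import *
for n in("top","scene"):
    c=ctrl.camera(n);cv2.imwrite(f"pics/{n}0.png",c["color"])
    print(n,np.round(c["origin"],3),c["fx"])
    for k,z in Z.items():
        r=ctrl.place_of(n,k)
        print(k,[(np.round(q["uv"]),round(q["confidence"],2),np.round(ray(c,q["uv"],z),3)) for q in r[:2]])
s=ctrl.get_state();print(s)
E
python3 a.py
```

```text
pics
top [ 0.38  -0.004  1.108] 557.4815176527744
blue_jar [(array([342., 283.]), 0.66, array([ 0.466, -0.06 ,  0.   ]))]
red_jar [(array([283., 178.]), 0.81, array([0.682, 0.058, 0.   ]))]
yellow_jar [(array([284., 282.]), 0.57, array([0.468, 0.054, 0.   ]))]
amber_bottle [(array([286., 230.]), 0.74, array([0.574, 0.051, 0.   ]))]
green_vial [(array([349., 225.]), 0.75, array([ 0.583, -0.076,  0.   ]))]
tray_orange [(array([459., 248.]), 0.87, array([ 0.536, -0.295,  0.004]))]
tray_green [(array([443., 301.]), 0.79, array([ 0.43 , -0.26 ,  0.004]))]
pad_blue [(array([152., 208.]), 0.78, array([0.604, 0.301, 0.072]))]
pad_red [(array([151., 290.]), 0.81, array([0.45 , 0.297, 0.072]))]
scene [1.319 0.381 0.748] 603.7281616510722
blue_jar [(array([327., 236.]), 0.81, array([ 0.459, -0.065,  0.   ]))]
red_jar [(array([325., 326.]), 0.93, array([0.682, 0.052, 0.   ]))]
yellow_jar [(array([382., 261.]), 0.76, array([0.478, 0.064, 0.   ]))]
amber_bottle [(array([352., 293.]), 0.67, array([0.586, 0.054, 0.   ]))]
green_vial [(array([291., 273.]), 0.92, array([ 0.594, -0.069,  0.   ]))]
tray
[... 256 characters left out ...]
([0.452, 0.295, 0.072]))]
{'clock': 1.0, 'joint_pos': array([-1.34948012e+00,  4.93598561e-01,  1.34551707e+00, -2.42674053e-05,
        1.30250814e+00, -9.54855303e-02]), 'qd': array([0.00063886, 0.00117643, 0.00145175, 0.0009227 , 0.00098688,
       0.00127925]), 'effort': array([-5.93045581e-03, -8.78730011e+01, -3.82250547e+01,  7.02798693e-02,
        4.39970777e-02, -1.31605511e-04]), 'position': array([ 0.19470674, -0.59388475,  0.21391007]), 'orientation': array([-1.51109978e-06,  8.09794778e-01, -5.86713232e-01, -1.94074455e-05]), 'force': array([ 0.60772169, -0.18232451,  0.01167242]), 'wrist_torque': array([-0.0154065 ,  0.02473121, -0.03481676]), 'finger_gap': 0.0913620406864233}
```

View pics/top0.png

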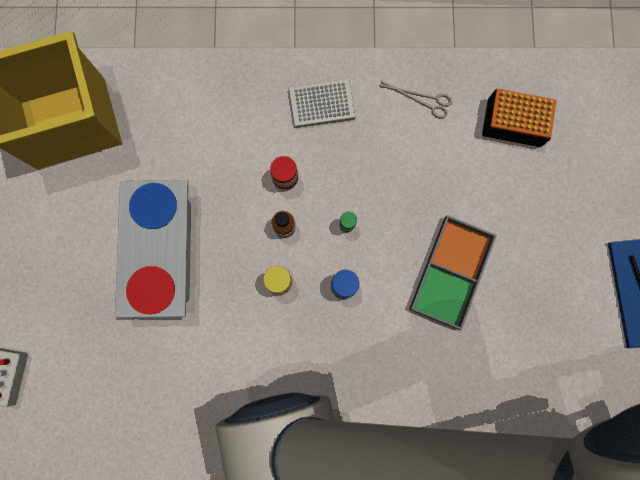

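View pics/scene0.png

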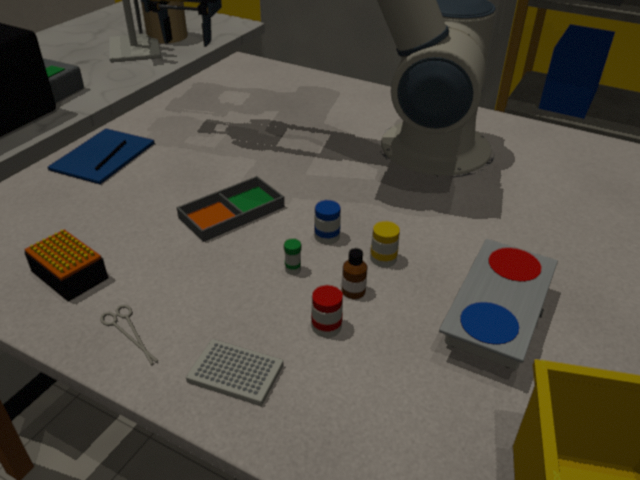

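The top view shows the red jar at (284,172), amber bottle (283,223), vial (348,221), yellow jar (278,280) and blue jar (345,283), with the rocker at the left and the tray at the right. The scene view agrees with this layout. I'll refine the positions by colour.

```bash
cat > b.py <<'E'
from h import *
H=dict(red=((0,8),),blue=((105,125),),green=((50,80),),orange=((8,16),),yellow=((22,32),))
def blobs(c):
    hsv=cv2.cvtColor(c["color"],cv2.COLOR_BGR2HSV)
    for k,((a,b),) in H.items():
        m=cv2.inRange(hsv,(a,140,70),(b,255,255))
        if k=="red": m|=cv2.inRange(hsv,(172,140,70),(180,255,255))
        n,l,s,ce=cv2.connectedComponentsWithStats(m)
        for i in range(1,n):
            u=ce[i]
            if s[i,4]>120 and 100<u[0]<500 and 150<u[1]<340:
                z=.07 if s[i,4]<1000 else .072 if u[0]<240 else .004
                print(k,s[i,4],np.round(u,1),z,np.round(ray(c,u,z),4))
if __name__=="__main__":
    c=ctrl.camera("top"); blobs(c)
    m=ctrl.masks_of("top","amber_bottle")[0]["mask"]
    print("dark cap:")
    d=(m&(c["color"].max(2)<45)).astype(np.uint8); n,l,s,ce=cv2.connectedComponentsWithStats(d)
    for i in range(1,n):
        if s[i,4]>40: print(s[i],np.round(ray(c,ce[i],.09),4))
E
python3 b.py
```

```text
red 524 [283.2 168.8] 0.07 [0.6808 0.0535 0.07  ]
red 1816 [149.9 289.9] 0.072 [0.4492 0.2991 0.072 ]
blue 1686 [152.4 205.6] 0.072 [0.6088 0.3008 0.072 ]
blue 558 [345.1 283.2] 0.07 [ 0.4606 -0.0631  0.07  ]
orange 160 [284.1 224.4] 0.07 [0.5723 0.0512 0.07  ]
orange 1981 [460.4 249.3] 0.004 [ 0.5327 -0.2986  0.004 ]
yellow 579 [276.9 279.3] 0.07 [0.4684 0.0642 0.07  ]
dark cap:
[275 212  14  15 164] [0.5781 0.0546 0.09  ]
```

apply_moves([
  [[0, 0, 0.2, -0.4, 0, -0.2, -1], [0, 0, 0.4, -0.8, 0, -0.2, -1], [0, 0, 0.4, -1, -0.2, -0.2, -1], [0, 0, 0.4, -1, -0.3, -0.2, -1]],
])

```text
clock: 1.43
position: [0.1916, -0.4852, 0.2343]
orientation: [0.001, -0.706, 0.708, 0.001]
force: [0.9, -1.2, 0.9]
finger_gap: 0.0915
```

apply_moves([
  [[0, 0, 0, -0.35, -0.3, 0, -1], [0, 0, 0, -0.7, -0.6, 0, -1], [0, 0, 0, -1, -1, 0, -1], [0, 0, 0, -1, -1, 0, -1]],
])

```text
clock: 1.77
position: [0.2942, -0.3829, 0.2347]
orientation: [0.001, -0.707, 0.708, 0.001]
force: [0.0, -0.3, 0.1]
finger_gap: 0.0915
```

apply_moves([
  [[0, 0, 0, -0.35, -0.3, 0, -1], [0, 0, 0, -0.7, -0.6, 0, -1], [0, 0, 0, -1, -1, 0, -1], [0, 0, 0, -1, -1, 0, -1]],
])

```text
clock: 2.1
position: [0.397, -0.2803, 0.2353]
orientation: [-0.001, 0.707, -0.707, -0.0]
force: [-0.3, -0.4, 0.5]
finger_gap: 0.0911
```

apply_moves([
  [[0, 0, 0, -0.35, -0.3, 0, -1], [0, 0, 0, -0.7, -0.6, 0, -1], [0, 0, 0, -1, -1, 0, -1], [0, 0, 0, -1, -1, 0, -1]],
])

```text
clock: 2.43
position: [0.5, -0.1773, 0.2359]
orientation: [-0.002, 0.708, -0.706, 0.0]
force: [-0.9, -0.8, -0.2]
finger_gap: 0.0911
```

apply_moves([
  [[0, 0, 0, -0.35, -0.3, 0, -1], [0, 0, 0, -0.7, -0.6, 0, -1], [0, 0, 0, -1, -0.8, 0, -1], [0, 0, 0, -1, -0.8, 0, -1]],
])

```text
clock: 2.77
position: [0.583, -0.0723, 0.2363]
orientation: [-0.003, 0.71, -0.704, 0.0]
force: [-1.1, 0.9, -0.2]
finger_gap: 0.091
```

apply_moves([
  [[0, 0, 0, -0.35, 0, 0, -1], [0, 0, 0, -0.7, 0, 0, -1], [0, 0, 0, -1, 0, 0, -1], [0, 0, 0, -1, 0, 0, -1]],
])

```text
clock: 3.1
position: [0.5821, 0.0324, 0.2366]
orientation: [-0.004, 0.711, -0.703, -0.0]
force: [-1.0, 0.2, 1.0]
finger_gap: 0.0909
```

```bash
cat > go.py <<'E'
import sys
from h import *
from scipy.spatial.transform import Rotation as Q
def go(t,s=None):
    s=s or ctrl.get_state()
    q=s["orientation"];R=Q.from_quat(np.r_[q[1:],q[0]])
    T=Q.from_matrix(np.array([[0,-1,0],[-1,0,0],[0,0,-1.]]))
    print("turn",np.round((R.inv()*T).as_rotvec()/(np.pi/4),3),"shift",np.round(R.inv().apply(np.array(t)-s["position"])/.1,2),"pos",np.round(s["position"],4),"F",np.round(s["force"],1),"gap",round(s["finger_gap"],4))
if __name__=="__main__": go([float(a) for a in sys.argv[1:4]])
E
python3 go.py .576 .053 .136
```

```text
turn [-0.006  0.007  0.015] shift [-0.2   0.06  1.01] pos [0.5821 0.0324 0.2366] F [-1.   0.2  1. ] gap 0.0909
```

apply_moves([
  [[-0.006, 0.007, 0.015, -0.2, 0.06, 0.2, -1], [-0.006, 0.007, 0.015, -0.2, 0.06, 0.5, -1], [-0.006, 0.007, 0.015, -0.2, 0.06, 0.8, -1], [-0.006, 0.007, 0.015, -0.2, 0.06, 1, -1], [-0.006, 0.007, 0.015, -0.2, 0.06, 1, -1]],
])

```text
clock: 3.52
position: [0.5743, 0.0527, 0.133]
orientation: [0.002, 0.707, -0.707, -0.002]
force: [-1.0, 0.7, -0.5]
finger_gap: 0.0913
```

```bash
python3 go.py .576 .053 .036
python3 - <<'E'
from h import *
c=ctrl.camera("scene");cv2.imwrite("pics/s1.png",c["color"][120:420,120:640])
E
```

```text
turn [ 0.008 -0.     0.001] shift [-0.   -0.02  0.97] pos [0.5743 0.0527 0.133 ] F [-1.   0.7 -0.5] gap 0.0913
```

View pics/s1.png

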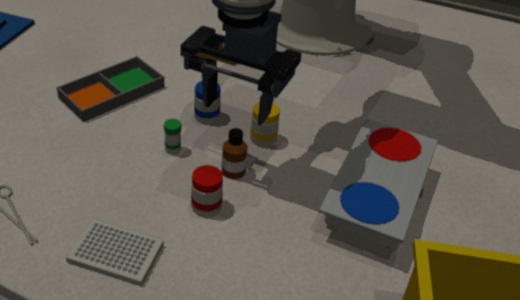

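The gripper is above the bottle, which is at crop (235,155), and the fingers straddle it. I'll go down and grip.

apply_moves([
  [[0.008, 0, 0, 0, -0.02, 0.3, -1], [0.008, 0, 0, 0, -0.02, 0.6, -1], [0.008, 0, 0, 0, -0.02, 0.9, -1], [0.008, 0, 0, 0, -0.02, 1.0, -1], [0.008, 0, 0, 0, -0.02, 1.0, -1]],
])

```text
clock: 3.98
position: [0.5768, 0.0524, 0.0346]
orientation: [-0.0, 0.707, -0.707, 0.0]
force: [-0.8, -0.2, -0.7]
finger_gap: 0.0911
```

apply_moves([
  [[0, 0, 0, 0, 0, 0.02, 1], [0, 0, 0, 0, 0, 0.02, 1], [0, 0, 0, 0, 0, 0.02, 1], [0, 0, 0, 0, 0, 0.02, 1], [0, 0, 0, 0, 0, 0.02, 1]],
], newtons=15)

```text
clock: 4.4
position: [0.5773, 0.0524, 0.0335]
orientation: [-0.001, 0.707, -0.707, 0.001]
force: [-0.1, 0.5, -0.5]
finger_gap: 0.0609
```

apply_moves([
  [[0, 0, 0, 0, 0, 0, 1], [0, 0, 0, 0, 0, 0, 1], [0, 0, 0, 0, 0, 0, 1], [0, 0, 0, 0, 0, 0, 1]],
])

```text
clock: 4.73
position: [0.5776, 0.0525, 0.0339]
orientation: [-0.001, 0.707, -0.707, 0.001]
force: [-0.2, 1.0, 6.4]
finger_gap: 0.0438
```

```bash
python3 go.py .576 .053 .128
```

```text
turn [-0.003 -0.     0.   ] shift [-0.01  0.01 -0.94] pos [0.5776 0.0525 0.0339] F [-0.2  1.   6.4] gap 0.0438
```

apply_moves([
  [[0, 0, 0, 0, 0, 0, 1], [0, 0, 0, 0, 0, -0.2, 1], [0, 0, 0, 0, 0, -0.5, 1], [0, 0, 0, 0, 0, -0.8, 1], [0, 0, 0, 0, 0, -1, 1]],
])

```text
clock: 5.15
position: [0.5777, 0.0525, 0.1361]
orientation: [-0.001, 0.707, -0.707, 0.002]
force: [0.5, 0.5, -0.8]
finger_gap: 0.0436
```

apply_moves([
  [[0, 0, 0, 0.2, 0, -0.1, 1], [0, 0, 0, 0.5, 0.05, -0.2, 1], [0, 0, 0, 0.8, 0.1, -0.2, 1], [0, 0, 0, 1, 0.1, -0.2, 1]],
])

```text
clock: 5.48
position: [0.567, -0.0495, 0.1567]
orientation: [-0.001, 0.707, -0.707, 0.002]
force: [-0.2, 0.1, -1.5]
finger_gap: 0.0434
```

apply_moves([
  [[0, 0, 0, 0.3, 0, 0, 1], [0, 0, 0, 0.6, 0.05, 0, 1], [0, 0, 0, 0.9, 0.1, 0, 1], [0, 0, 0, 1, 0.1, 0, 1]],
])

```text
clock: 5.82
position: [0.5561, -0.1529, 0.1566]
orientation: [0.001, -0.706, 0.708, -0.002]
force: [-0.2, -0.6, -0.6]
finger_gap: 0.0437
```

apply_moves([
  [[0, 0, 0, 0.3, 0, 0, 1], [0, 0, 0, 0.6, 0.05, 0, 1], [0, 0, 0, 0.9, 0.1, 0, 1], [0, 0, 0, 1, 0.1, 0, 1], [0, 0, 0, 1, 0.1, 0, 1]],
])

```text
clock: 6.23
position: [0.5457, -0.2551, 0.1565]
orientation: [0.001, -0.706, 0.709, -0.002]
force: [-0.5, -0.3, -0.2]
finger_gap: 0.0435
```

```bash
python3 go.py .5327 -.2986 .08
python3 - <<'E'
from h import *
for n in("top","scene"):
    c=ctrl.camera(n)
    for k in("tray_orange","tray_green","green_vial","amber_bottle"):
        r=ctrl.place_of(n,k)
        print(n,k,[(np.round(q["uv"]),round(q["confidence"],2),np.round(ray(c,q["uv"],Z[k]),3)) for q in r[:1]])
    cv2.imwrite(f"pics/{n}2.png",c["color"])
E
```

```text
turn [-0.005 -0.003 -0.006] shift [0.43 0.13 0.77] pos [ 0.5457 -0.2551  0.1565] F [-0.5 -0.3 -0.2] gap 0.0435
top tray_orange []
top tray_green []
top green_vial [(array([349., 225.]), 0.85, array([ 0.584, -0.076,  0.   ]))]
top amber_bottle []
scene tray_orange [(array([208., 220.]), 0.89, array([ 0.539, -0.302,  0.004]))]
scene tray_green [(array([250., 200.]), 0.86, array([ 0.435, -0.267,  0.004]))]
scene green_vial [(array([293., 274.]), 0.74, array([ 0.594, -0.064,  0.   ]))]
scene amber_bottle [(array([220., 182.]), 0.89, array([ 0.405, -0.371,  0.   ]))]
```

View pics/scene2.png

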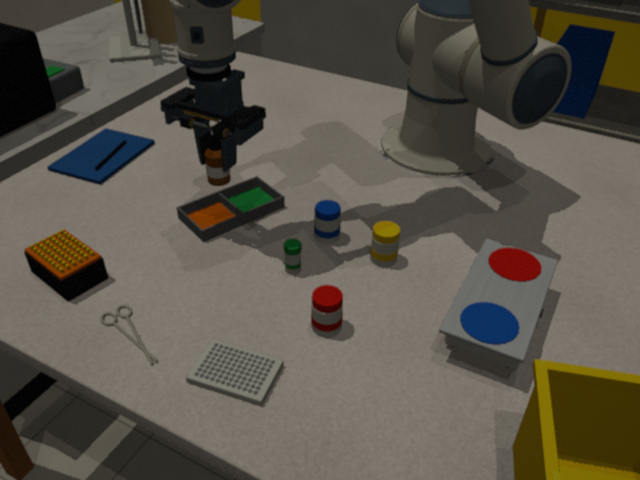

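The bottle is held upright at (217,168), short of the orange compartment at (210,216). I'll move over and lower it.

apply_moves([
  [[-0.005, -0.003, -0.006, 0.2, 0.06, 0, 1], [-0.005, -0.003, -0.006, 0.44, 0.11, 0, 1], [-0.005, -0.003, -0.006, 0.44, 0.11, 0.3, 1], [-0.005, -0.003, -0.006, 0.44, 0.11, 0.6, 1], [-0.005, -0.003, -0.006, 0.44, 0.11, 0.9, 1]],
])

```text
clock: 7.15
position: [0.5355, -0.297, 0.0662]
orientation: [-0.0, 0.708, -0.706, 0.001]
force: [0.4, -0.2, -1.2]
finger_gap: 0.0438
```

```bash
python3 go.py .535 -.299 .039
```

```text
turn [-0.002 -0.     0.004] shift [0.02 0.01 0.27] pos [ 0.5355 -0.297   0.0662] F [ 0.4 -0.2 -1.2] gap 0.0438
```

apply_moves([
  [[0, 0, 0, 0.02, 0, 0.1, 1], [0, 0, 0, 0.02, 0, 0.2, 1], [0, 0, 0, 0.02, 0, 0.25, 1], [0, 0, 0, 0.02, 0, 0.27, 1], [0, 0, 0, 0.02, 0, 0.28, 1]],
])

```text
clock: 7.57
position: [0.5362, -0.2993, 0.0391]
orientation: [-0.001, 0.708, -0.706, 0.001]
force: [-0.5, 0.4, -1.2]
finger_gap: 0.0435
```

apply_moves([
  [[0, 0, 0, 0, 0, 0, 1], [0, 0, 0, 0, 0, 0, 1]],
])

```text
clock: 7.73
position: [0.5368, -0.2997, 0.0402]
orientation: [-0.001, 0.708, -0.706, 0.002]
force: [0.8, -1.3, -0.9]
finger_gap: 0.0436
```

apply_moves([
  [[0, 0, 0, 0, 0, 0.02, 1], [0, 0, 0, 0, 0, 0.03, 1], [0, 0, 0, 0, 0, 0.03, 1]],
])

```text
clock: 7.98
position: [0.5374, -0.2999, 0.0378]
orientation: [-0.001, 0.708, -0.706, 0.003]
force: [0.7, -0.4, 4.9]
finger_gap: 0.0436
```

Contact. I'll release and rise.

apply_moves([
  [[0, 0, 0, 0, 0, 0, -0.2], [0, 0, 0, 0, 0, 0, -0.6], [0, 0, 0, 0, 0, 0, -1], [0, 0, 0, 0, 0, 0, -1], [0, 0, 0, 0, 0, 0, -1]],
])

```text
clock: 8.4
position: [0.5373, -0.2999, 0.0378]
orientation: [-0.001, 0.708, -0.706, 0.003]
force: [0.5, -0.3, 0.1]
finger_gap: 0.0742
```

apply_moves([
  [[0, 0, 0, 0, 0, -0.1, -1], [0, 0, 0, 0, 0, -0.3, -1], [0, 0, 0, 0, 0, -0.6, -1], [0, 0, 0, 0, 0, -0.9, -1], [0, 0, 0, 0, 0, -1, -1]],
])

```text
clock: 8.82
position: [0.5383, -0.3006, 0.1425]
orientation: [-0.001, 0.708, -0.706, 0.005]
force: [0.3, 0.8, -0.3]
finger_gap: 0.0912
```

apply_moves([
  [[0, 0, 0, -0.3, -0.1, -0.1, -1], [0, 0, 0, -0.6, -0.2, -0.1, -1], [0, 0, 0, -1, -0.3, -0.1, -1], [0, 0, 0, -1, -0.3, -0.1, -1]],
])

```text
clock: 9.15
position: [0.5687, -0.1947, 0.1529]
orientation: [-0.002, 0.709, -0.705, 0.005]
force: [0.1, 0.1, -0.4]
finger_gap: 0.0912
```

apply_moves([
  [[0, 0, 0, -0.3, -0.1, 0, -1], [0, 0, 0, -0.6, -0.2, 0, -1], [0, 0, 0, -1, -0.2, 0, -1], [0, 0, 0, -1, -0.2, 0, -1]],
])

```text
clock: 9.48
position: [0.5877, -0.0888, 0.153]
orientation: [-0.002, 0.711, -0.704, 0.004]
force: [0.1, 1.0, -0.5]
finger_gap: 0.0911
```

```bash
python3 go.py .584 -.074 .1
python3 - <<'E'
from h import *
c=ctrl.camera("top")
r=ctrl.place_of("scene" if 0 else "top","green_vial")
c2=ctrl.camera("scene");cv2.imwrite("pics/s3.png",np.hstack([c2["color"][130:370,140:460],c["color"][150:390,200:520]]))
E
```

```text
turn [-0.012 -0.003  0.012] shift [-0.15  0.04  0.53] pos [ 0.5877 -0.0888  0.153 ] F [ 0.1  1.  -0.5] gap 0.0911
```

View pics/s3.png

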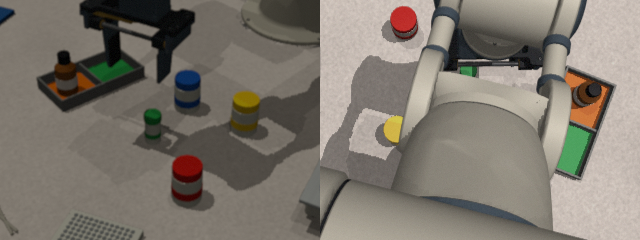

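The bottle stands upright in the orange compartment. Next I'll get the vial position from its cap in the first picture.

Run:
```python
from h import *
from go import go
c=ctrl.camera("top");im=cv2.imread("pics/top0.png");hsv=cv2.cvtColor(im,cv2.COLOR_BGR2HSV)
m=cv2.inRange(hsv,(60,90,40),(90,255,255));n,l,s,ce=cv2.connectedComponentsWithStats(m)
for i in range(1,n):
    if s[i,4]>80:
        z=.06 if s[i,4]<900 else .004
        p=ray(c,ce[i],z);print(s[i],p.round(4))
        if z>.01: go([p[0],p[1],.06])
```

```text
[340 212  17  17 227] [ 0.5821 -0.0705  0.06  ]
turn [-0.013 -0.006  0.008] shift [-0.25  0.07  0.93] pos [ 0.5881 -0.0951  0.153 ] F [ 0.3 -0.2  0.1] gap 0.0912
[ 414  267   58   58 2054] [ 0.4411 -0.2603  0.004 ]
```

apply_moves([
  [[-0.013, -0.006, 0.008, -0.25, 0.07, 0.1, -1], [-0.013, -0.006, 0.008, -0.25, 0.07, 0.3, -1], [-0.013, -0.006, 0.008, -0.25, 0.07, 0.6, -1], [-0.013, -0.006, 0.008, -0.25, 0.07, 0.8, -1], [-0.013, -0.006, 0.008, -0.25, 0.07, 0.8, -1]],
])

```text
clock: 10.1
position: [0.5796, -0.0713, 0.0694]
orientation: [-0.001, -0.707, 0.708, 0.002]
force: [-1.8, 0.2, 0.2]
finger_gap: 0.0912
```

```bash
python3 go.py .582 -.0705 .035
```

```text
turn [ 0.007  0.002 -0.002] shift [-0.01 -0.03  0.34] pos [ 0.5796 -0.0713  0.0694] F [-1.8  0.2  0.2] gap 0.0912
```

apply_moves([
  [[0.007, 0.002, 0, -0.01, -0.03, 0.2, -1], [0.007, 0.002, 0, -0.01, -0.03, 0.34, -1], [0.007, 0.002, 0, -0.01, -0.03, 0.34, 0], [0.007, 0.002, 0, -0.01, -0.03, 0.34, 1], [0.007, 0.002, 0, -0.01, -0.03, 0.34, 1]],
], newtons=8)

```text
clock: 10.52
position: [0.5832, -0.071, 0.0369]
orientation: [0.0, -0.706, 0.708, -0.001]
force: [-0.5, 0.2, 1.4]
finger_gap: 0.0742
```

apply_moves([
  [[0, 0, 0, 0, 0, 0, 1], [0, 0, 0, 0, 0, 0, 1], [0, 0, 0, 0, 0, 0, 1], [0, 0, 0, 0, 0, 0, 1], [0, 0, 0, 0, 0, 0, 1]],
])

```text
clock: 10.93
position: [0.5832, -0.071, 0.0371]
orientation: [0.0, -0.706, 0.708, -0.001]
force: [-0.3, 0.1, -0.8]
finger_gap: 0.0407
```

apply_moves([
  [[0, 0, 0, 0, 0, 0, 1], [0, 0, 0, 0, 0, 0, 1], [0, 0, 0, 0, 0, 0, 1]],
])

```text
clock: 11.18
position: [0.5832, -0.0709, 0.0371]
orientation: [0.0, -0.706, 0.708, -0.001]
force: [0.9, 0.4, 1.0]
finger_gap: 0.0327
```

apply_moves([
  [[0, 0, 0, 0, 0, -0.1, 1], [0, 0, 0, 0, 0, -0.3, 1], [0, 0, 0, 0, 0, -0.6, 1], [0, 0, 0, 0, 0, -0.9, 1], [0, 0, 0, 0, 0, -1, 1]],
])

```text
clock: 11.6
position: [0.5847, -0.0712, 0.1417]
orientation: [0.002, -0.706, 0.708, -0.003]
force: [1.1, -0.1, 0.6]
finger_gap: 0.0326
```

apply_moves([
  [[0, 0, 0, 0.3, 0.2, 0, 1], [0, 0, 0, 0.6, 0.4, 0, 1], [0, 0, 0, 0.9, 0.7, 0, 1], [0, 0, 0, 0.9, 0.7, 0, 1]],
])

```text
clock: 11.93
position: [0.5104, -0.1645, 0.1417]
orientation: [0.001, -0.706, 0.709, -0.002]
force: [1.1, -0.1, -1.2]
finger_gap: 0.0329
```

apply_moves([
  [[0, 0, 0, 0.3, 0.2, 0, 1], [0, 0, 0, 0.6, 0.4, 0, 1], [0, 0, 0, 0.9, 0.7, 0, 1], [0, 0, 0, 0.9, 0.7, 0, 1], [0, 0, 0, 0.9, 0.7, 0, 1]],
])

```text
clock: 12.35
position: [0.4386, -0.2555, 0.142]
orientation: [0.001, -0.704, 0.71, -0.002]
force: [1.0, -0.1, 0.7]
finger_gap: 0.0325
```

```bash
python3 go.py .440 -.262 .05
```

```text
turn [-0.006 -0.003 -0.01 ] shift [ 0.06 -0.01  0.92] pos [ 0.4386 -0.2555  0.142 ] F [ 1.  -0.1  0.7] gap 0.0325
```

apply_moves([
  [[-0.006, -0.003, -0.01, 0.06, -0.01, 0.2, 1], [-0.006, -0.003, -0.01, 0.06, -0.01, 0.5, 1], [-0.006, -0.003, -0.01, 0.06, -0.01, 0.8, 1], [-0.006, -0.003, -0.01, 0.06, -0.01, 0.9, 1], [-0.006, -0.003, -0.01, 0.06, -0.01, 0.9, 1]],
])

```text
clock: 12.77
position: [0.4394, -0.2602, 0.0502]
orientation: [0.0, 0.707, -0.707, -0.002]
force: [-0.1, -0.1, -0.9]
finger_gap: 0.0326
```

```bash
python3 go.py .440 -.262 .041
python3 - <<'E'
from h import *
c=ctrl.camera("scene");cv2.imwrite("pics/s4.png",cv2.resize(c["color"][130:270,150:370],None,fx=3,fy=3))
E
```

```text
turn [0.004 0.003 0.001] shift [ 0.02 -0.01  0.09] pos [ 0.4394 -0.2602  0.0502] F [-0.1 -0.1 -0.9] gap 0.0326
```

View pics/s4.png

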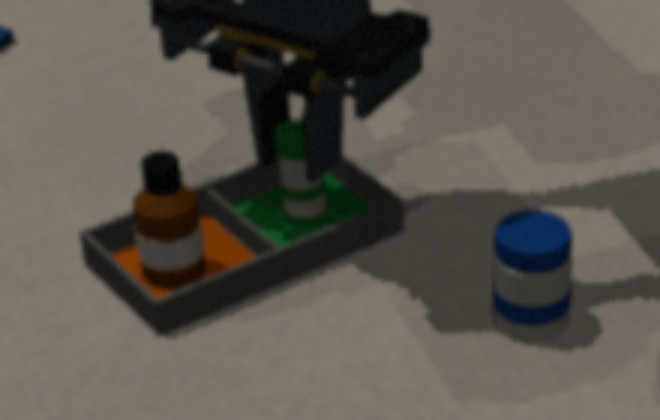

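The vial hangs upright over the middle of the green mat at crop (305,205), and the bottle stands well. I'll lower the vial onto the floor.

apply_moves([
  [[0, 0, 0, 0.01, 0, 0.05, 1], [0, 0, 0, 0.01, 0, 0.09, 1], [0, 0, 0, 0.01, 0, 0.1, 1], [0, 0, 0, 0.01, 0, 0.1, 1]],
])

```text
clock: 13.15
position: [0.4403, -0.2619, 0.0422]
orientation: [0.0, 0.707, -0.707, -0.001]
force: [-0.4, 0.3, -0.5]
finger_gap: 0.0329
```

apply_moves([
  [[0, 0, 0, 0, 0, 0, 1], [0, 0, 0, 0, 0, 0, 1]],
])

```text
clock: 13.32
position: [0.4405, -0.2621, 0.0426]
orientation: [0.0, 0.707, -0.707, -0.0]
force: [-0.1, 0.4, -0.2]
finger_gap: 0.0328
```

apply_moves([
  [[0, 0, 0, 0, 0, 0.01, 1], [0, 0, 0, 0, 0, 0.02, 1], [0, 0, 0, 0, 0, 0.02, 1]],
])

```text
clock: 13.57
position: [0.4406, -0.262, 0.0408]
orientation: [-0.0, 0.707, -0.707, -0.0]
force: [0.3, 1.5, 6.0]
finger_gap: 0.0323
```

apply_moves([
  [[0, 0, 0, 0, 0, 0, 0.2], [0, 0, 0, 0, 0, 0, -0.4], [0, 0, 0, 0, 0, 0, -1], [0, 0, 0, 0, 0, 0, -1], [0, 0, 0, 0, 0, 0, -1]],
])

```text
clock: 13.98
position: [0.4406, -0.262, 0.0407]
orientation: [-0.0, 0.707, -0.707, -0.0]
force: [-0.3, 0.2, 0.1]
finger_gap: 0.0603
```

apply_moves([
  [[0, 0, 0, 0, 0, -0.1, -1], [0, 0, 0, 0, 0, -0.3, -1], [0, 0, 0, 0, 0, -0.6, -1], [0, 0, 0, 0, 0, -0.9, -1], [0, 0, 0, 0, 0, -1, -1]],
])

```text
clock: 14.4
position: [0.4418, -0.263, 0.145]
orientation: [-0.0, 0.707, -0.707, 0.002]
force: [1.1, -0.4, 1.6]
finger_gap: 0.0905
```

apply_moves([
  [[0, 0, 0, -0.3, -0.1, 0, -1], [0, 0, 0, -0.6, -0.1, 0, -1], [0, 0, 0, -1, -0.1, 0, -1], [0, 0, 0, -1, -0.1, 0, -1]],
])

```text
clock: 14.73
position: [0.4504, -0.1576, 0.1451]
orientation: [-0.001, 0.708, -0.706, 0.001]
force: [-0.4, 0.1, -0.0]
finger_gap: 0.0909
```

apply_moves([
  [[0, 0, 0, -0.3, -0.1, 0, -1], [0, 0, 0, -0.6, -0.1, 0, -1], [0, 0, 0, -0.95, -0.1, 0, -1], [0, 0, 0, -0.95, -0.1, 0, -1], [0, 0, 0, -0.95, -0.1, 0, -1]],
])

```text
clock: 15.15
position: [0.4599, -0.0611, 0.1455]
orientation: [-0.001, 0.709, -0.705, 0.001]
force: [0.6, 0.2, 0.2]
finger_gap: 0.0911
```

```bash
python3 go.py .4606 -.0631 .06
python3 - <<'E'
from h import *
c=ctrl.camera("scene");cv2.imwrite("pics/s5.png",c["color"][130:370,140:560])
E
```

```text
turn [-0.002 -0.     0.008] shift [ 0.02 -0.01  0.85] pos [ 0.4599 -0.0611  0.1455] F [0.6 0.2 0.2] gap 0.0911
```

View pics/s5.png

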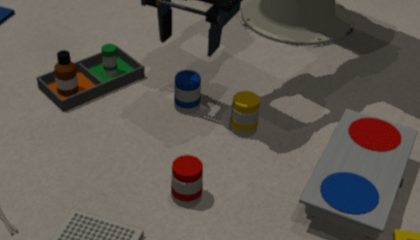

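The tray kit stands well: vial at (109,60) and bottle at (66,72) in the crop. The gripper is above the blue jar at (187,90).

apply_moves([
  [[-0.002, 0, 0.008, 0.02, -0.01, 0.2, -1], [-0.002, 0, 0.008, 0.02, -0.01, 0.5, -1], [-0.002, 0, 0.008, 0.02, -0.01, 0.8, -1], [-0.002, 0, 0.008, 0.02, -0.01, 0.9, -1], [-0.002, 0, 0.008, 0.02, -0.01, 0.9, -1]],
])

```text
clock: 15.62
position: [0.4601, -0.0649, 0.0534]
orientation: [-0.001, -0.706, 0.708, 0.001]
force: [-0.8, -0.0, -0.9]
finger_gap: 0.0913
```

```bash
python3 go.py .4606 -.0631 .027
```

```text
turn [ 0.004  0.001 -0.004] shift [-0.02 -0.01  0.26] pos [ 0.4601 -0.0649  0.0534] F [-0.8 -0.  -0.9] gap 0.0913
```

apply_moves([
  [[0.004, 0, -0.004, -0.02, -0.01, 0.15, -1], [0.004, 0, -0.004, -0.02, -0.01, 0.26, -1], [0.004, 0, -0.004, -0.02, -0.01, 0.26, 0], [0.004, 0, -0.004, -0.02, -0.01, 0.26, 1], [0.004, 0, -0.004, -0.02, -0.01, 0.26, 1]],
], newtons=15)

```text
clock: 16.03
position: [0.4616, -0.0635, 0.0285]
orientation: [0.0, -0.707, 0.707, -0.0]
force: [0.9, 0.5, 0.6]
finger_gap: 0.074
```

apply_moves([
  [[0, 0, 0, 0, 0, 0, 1], [0, 0, 0, 0, 0, 0, 1], [0, 0, 0, 0, 0, 0, 1], [0, 0, 0, 0, 0, 0, 1], [0, 0, 0, 0, 0, 0, 1]],
])

```text
clock: 16.45
position: [0.4619, -0.0636, 0.029]
orientation: [0.001, -0.707, 0.707, -0.001]
force: [-0.7, 0.3, 9.8]
finger_gap: 0.0517
```

```bash
python3 go.py .4606 -.0631 .177
```

```text
turn [-0.002 -0.    -0.   ] shift [-0.    0.01 -1.48] pos [ 0.4619 -0.0636  0.029 ] F [-0.7  0.3  9.8] gap 0.0517
```

apply_moves([
  [[0, 0, 0, 0, 0, -0.1, 1], [0, 0, 0, 0, 0, -0.3, 1], [0, 0, 0, 0, 0, -0.6, 1], [0, 0, 0, 0, 0, -0.9, 1], [0, 0, 0, 0, 0, -1, 1]],
])

```text
clock: 16.87
position: [0.4628, -0.0638, 0.1323]
orientation: [0.002, -0.707, 0.707, -0.002]
force: [1.9, 0.1, -1.4]
finger_gap: 0.0513
```

apply_moves([
  [[0, 0, 0, 0, 0, -0.2, 1], [0, 0, 0, -0.2, 0, -0.5, 1], [0, 0, 0, -0.5, -0.1, -0.6, 1], [0, 0, 0, -0.8, -0.2, -0.6, 1], [0, 0, 0, -0.9, -0.3, -0.6, 1]],
])

```text
clock: 17.28
position: [0.4927, 0.0292, 0.1934]
orientation: [-0.002, 0.707, -0.707, 0.003]
force: [-0.4, -0.5, -2.2]
finger_gap: 0.0515
```

apply_moves([
  [[0, 0, 0, -0.3, -0.1, 0, 1], [0, 0, 0, -0.6, -0.2, 0, 1], [0, 0, 0, -0.9, -0.3, 0, 1], [0, 0, 0, -0.9, -0.4, 0, 1]],
])

```text
clock: 17.62
position: [0.5326, 0.1235, 0.1933]
orientation: [-0.003, 0.708, -0.706, 0.002]
force: [-0.3, 0.6, -2.1]
finger_gap: 0.0513
```

apply_moves([
  [[0, 0, 0, -0.3, -0.1, 0, 1], [0, 0, 0, -0.6, -0.2, 0, 1], [0, 0, 0, -0.9, -0.3, 0, 1], [0, 0, 0, -0.9, -0.4, 0, 1]],
])

```text
clock: 17.95
position: [0.5723, 0.2179, 0.1932]
orientation: [-0.003, 0.709, -0.705, 0.001]
force: [-0.8, -0.3, -2.5]
finger_gap: 0.0515
```

```bash
python3 go.py .609 .301 .19
```

```text
turn [-0.008  0.002  0.009] shift [-0.83 -0.37  0.04] pos [0.5723 0.2179 0.1932] F [-0.8 -0.3 -2.5] gap 0.0515
```

apply_moves([
  [[-0.008, 0.002, 0.009, -0.3, -0.1, 0, 1], [-0.008, 0.002, 0.009, -0.6, -0.2, 0, 1], [-0.008, 0.002, 0.009, -0.83, -0.37, 0.1, 1], [-0.008, 0.002, 0.009, -0.83, -0.37, 0.3, 1], [-0.008, 0.002, 0.009, -0.83, -0.37, 0.4, 1]],
])

```text
clock: 18.37
position: [0.6086, 0.3015, 0.1509]
orientation: [0.001, 0.707, -0.707, -0.001]
force: [-0.4, -0.4, -2.9]
finger_gap: 0.0516
```

```bash
python3 go.py .609 .301 .12
python3 - <<'E'
from h import *
c=ctrl.camera("scene");cv2.imwrite("pics/s6.png",cv2.resize(c["color"][180:400,400:600],None,fx=2.7,fy=2.7))
r=ctrl.place_of("scene","blue_jar");print([(q["uv"],q["confidence"],ray(c,q["uv"],.154-.029).round(4)) for q in r[:1]])
E
```

```text
turn [ 0.003 -0.001  0.001] shift [ 0.   -0.    0.31] pos [0.6086 0.3015 0.1509] F [-0.4 -0.4 -2.9] gap 0.0516
[([496.3, 298.9], 0.76, array([0.6143, 0.3032, 0.125 ]))]
```

View pics/s6.png

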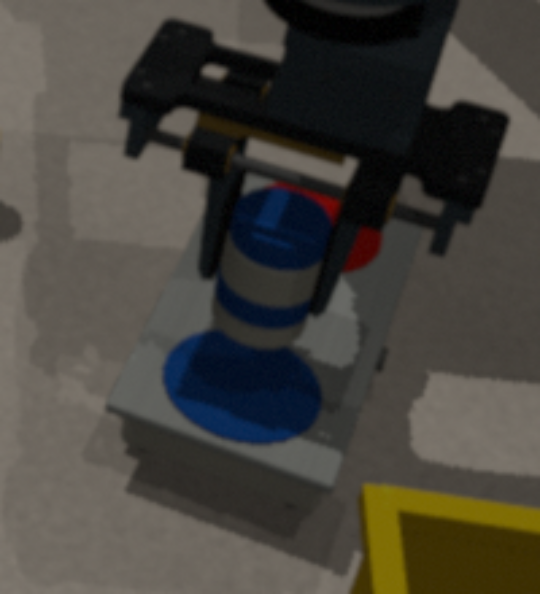

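The jar hangs above the blue pad and slightly behind it in the picture, as its height explains. I'll lower it.

apply_moves([
  [[0.003, 0, 0, 0, 0, 0.1, 1], [0.003, 0, 0, 0, 0, 0.25, 1], [0.003, 0, 0, 0, 0, 0.4, 1], [0.003, 0, 0, 0, 0, 0.46, 1], [0.003, 0, 0, 0, 0, 0.46, 1]],
])

```text
clock: 18.88
position: [0.6063, 0.2988, 0.1039]
orientation: [-0.003, -0.707, 0.707, 0.001]
force: [0.2, 0.6, -1.3]
finger_gap: 0.0514
```

apply_moves([
  [[0, 0, 0, 0, 0, 0, 1], [0, 0, 0, 0, 0, 0, 1]],
])

```text
clock: 19.05
position: [0.6067, 0.2986, 0.1048]
orientation: [-0.002, -0.707, 0.708, 0.001]
force: [-0.1, -0.7, -1.8]
finger_gap: 0.0516
```

```bash
python3 go.py .609 .301 .101
python3 - <<'E'
from h import *
c=ctrl.camera("scene");cv2.imwrite("pics/s7.png",cv2.resize(c["color"][180:400,400:600],None,fx=2.7,fy=2.7))
E
```

```text
turn [ 0.005 -0.003 -0.002] shift [-0.02 -0.02  0.04] pos [0.6067 0.2986 0.1048] F [-0.1 -0.7 -1.8] gap 0.0516
```

View pics/s7.png

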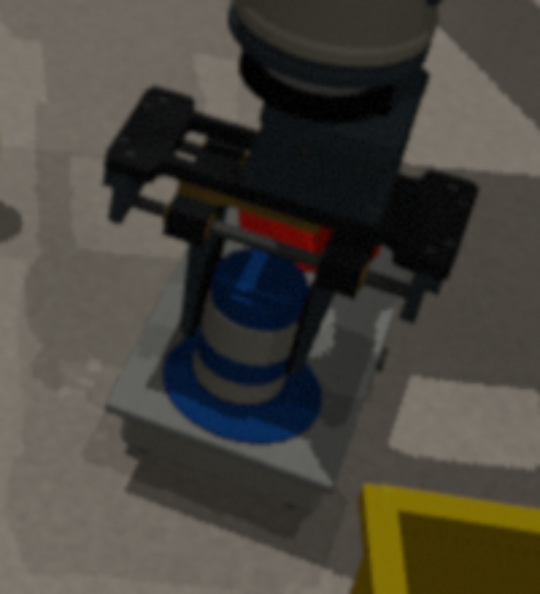

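apply_moves([
  [[0.005, -0.003, -0.002, -0.02, -0.02, 0.02, 1], [0.005, -0.003, -0.002, -0.02, -0.02, 0.04, 1], [0.005, -0.003, -0.002, -0.02, -0.02, 0.06, 1], [0.005, -0.003, -0.002, -0.02, -0.02, 0.06, 1]],
])

```text
clock: 19.43
position: [0.6087, 0.3008, 0.0987]
orientation: [-0.0, 0.707, -0.707, 0.0]
force: [-0.1, -0.8, -0.3]
finger_gap: 0.0512
```

apply_moves([
  [[0, 0, 0, 0, 0, 0, 1], [0, 0, 0, 0, 0, 0, 1]],
])

```text
clock: 19.6
position: [0.6087, 0.3007, 0.0986]
orientation: [-0.0, 0.707, -0.707, 0.0]
force: [0.7, 0.7, -2.0]
finger_gap: 0.0514
```

apply_moves([
  [[0, 0, 0, 0, 0, 0, 0.2], [0, 0, 0, 0, 0, 0, -0.4], [0, 0, 0, 0, 0, 0, -1], [0, 0, 0, 0, 0, 0, -1], [0, 0, 0, 0, 0, 0, -1]],
])

```text
clock: 20.02
position: [0.6088, 0.3008, 0.0987]
orientation: [-0.0, 0.707, -0.707, 0.0]
force: [0.1, 0.7, 0.1]
finger_gap: 0.0752
```

apply_moves([
  [[0, 0, 0, 0, 0, 0, -1], [0, 0, 0, 0, 0, 0, -1], [0, 0, 0, 0, 0, 0, -1], [0, 0, 0, 0, 0, 0, -1]],
])

```text
clock: 20.35
position: [0.6087, 0.3008, 0.0987]
orientation: [-0.0, 0.707, -0.707, 0.0]
force: [-0.5, 1.1, 0.9]
finger_gap: 0.091
```

apply_moves([
  [[0, 0, 0, 0, 0, -0.1, -1], [0, 0, 0, 0, 0, -0.3, -1], [0, 0, 0, 0, 0, -0.6, -1], [0, 0, 0, 0, 0, -0.9, -1], [0, 0, 0, 0, 0, -1, -1]],
])

```text
clock: 20.77
position: [0.6104, 0.3014, 0.2041]
orientation: [-0.003, 0.707, -0.707, 0.001]
force: [-0.2, 0.4, 0.9]
finger_gap: 0.0916
```

apply_moves([
  [[0, 0, 0, 0.3, -0.1, 0, -1], [0, 0, 0, 0.6, -0.2, 0, -1], [0, 0, 0, 0.9, -0.3, 0, -1], [0, 0, 0, 0.9, -0.3, 0, -1]],
])

```text
clock: 21.1
position: [0.6421, 0.2066, 0.2048]
orientation: [0.003, -0.706, 0.708, -0.002]
force: [-0.1, -0.4, 0.8]
finger_gap: 0.0913
```

apply_moves([
  [[0, 0, 0, 0.3, -0.1, 0, -1], [0, 0, 0, 0.6, -0.2, 0, -1], [0, 0, 0, 0.9, -0.3, 0, -1], [0, 0, 0, 0.9, -0.3, 0, -1]],
])

```text
clock: 21.43
position: [0.6734, 0.1114, 0.2053]
orientation: [0.003, -0.705, 0.709, -0.003]
force: [0.2, 0.4, 0.1]
finger_gap: 0.0915
```

```bash
python3 go.py .6808 .0535 .12
python3 - <<'E'
from h import *
c=ctrl.camera("scene");t=ctrl.camera("top")
for k in ["red_jar"]:
    r=ctrl.place_of("scene",k);print([(q["uv"],q["confidence"],ray(c,q["uv"],0).round(4)) for q in r[:1]])
cv2.imwrite("pics/s8.png",np.hstack([c["color"][180:400,280:600],t["color"][130:350,80:400]]))
E
```

```text
turn [-0.01  -0.001 -0.008] shift [ 0.58 -0.07  0.85] pos [0.6734 0.1114 0.2053] F [0.2 0.4 0.1] gap 0.0915
[([328.2, 323.2], 0.83, array([0.6741, 0.0527, 0.    ]))]
```

View pics/s8.png

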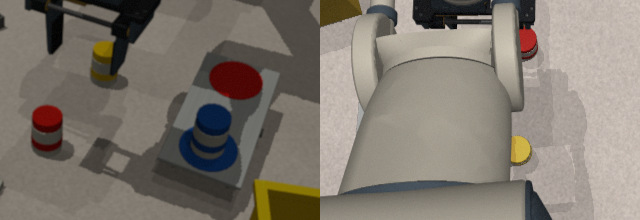

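The blue jar stands centred on its pad and the platform is tipped to that side. Now I'll fetch the red jar.

apply_moves([
  [[-0.01, 0, -0.008, 0.3, -0.04, 0, -1], [-0.01, 0, -0.008, 0.58, -0.07, 0.1, -1], [-0.01, 0, -0.008, 0.58, -0.07, 0.4, -1], [-0.01, 0, -0.008, 0.58, -0.07, 0.7, -1], [-0.01, 0, -0.008, 0.58, -0.07, 0.85, -1]],
])

```text
clock: 22.0
position: [0.6775, 0.0594, 0.1172]
orientation: [0.001, 0.708, -0.706, -0.002]
force: [-0.3, 0.5, -0.5]
finger_gap: 0.0917
```

```bash
python3 go.py .6805 .0535 .027
```

```text
turn [0.005 0.002 0.004] shift [ 0.06 -0.03  0.9 ] pos [0.6775 0.0594 0.1172] F [-0.3  0.5 -0.5] gap 0.0917
```

apply_moves([
  [[0.005, 0.002, 0.004, 0.06, -0.03, 0.1, -1], [0.005, 0.002, 0.004, 0.06, -0.03, 0.4, -1], [0.005, 0.002, 0.004, 0.06, -0.03, 0.7, -1], [0.005, 0.002, 0.004, 0.06, -0.03, 0.88, -1], [0.005, 0.002, 0.004, 0.06, -0.03, 0.88, -1]],
])

```text
clock: 22.42
position: [0.6779, 0.0543, 0.0256]
orientation: [0.002, 0.707, -0.707, -0.002]
force: [-0.4, 0.3, 0.4]
finger_gap: 0.0908
```

apply_moves([
  [[0, 0, 0, 0, 0, 0, 0], [0, 0, 0, 0, 0, 0, 0.5], [0, 0, 0, 0, 0, 0, 1], [0, 0, 0, 0, 0, 0, 1], [0, 0, 0, 0, 0, 0, 1]],
], newtons=15)

```text
clock: 22.83
position: [0.6786, 0.0544, 0.0269]
orientation: [0.001, 0.707, -0.707, -0.001]
force: [-0.0, -0.5, -0.0]
finger_gap: 0.0609
```

apply_moves([
  [[0, 0, 0, 0, 0, 0, 1], [0, 0, 0, 0, 0, 0, 1], [0, 0, 0, 0, 0, 0, 1], [0, 0, 0, 0, 0, 0, 1]],
])

```text
clock: 23.17
position: [0.6791, 0.0544, 0.0276]
orientation: [0.001, 0.707, -0.707, -0.001]
force: [-0.9, 1.1, 7.2]
finger_gap: 0.0512
```

```bash
python3 go.py .6805 .0535 .12
```

```text
turn [ 0.003 -0.     0.001] shift [ 0.01 -0.01 -0.92] pos [0.6791 0.0544 0.0276] F [-0.9  1.1  7.2] gap 0.0512
```

apply_moves([
  [[0, 0, 0, 0, 0, -0.1, 1], [0, 0, 0, 0, 0, -0.3, 1], [0, 0, 0, 0, 0, -0.6, 1], [0, 0, 0, 0, 0, -0.9, 1], [0, 0, 0, 0, 0, -1, 1]],
])

```text
clock: 23.58
position: [0.6811, 0.0544, 0.1326]
orientation: [-0.001, 0.707, -0.707, 0.001]
force: [1.7, -0.2, -0.4]
finger_gap: 0.0515
```

apply_moves([
  [[0, 0, 0, 0, 0, -0.2, 1], [0, 0, 0, 0, 0.2, -0.5, 1], [0, 0, 0, -0.2, 0.5, -0.8, 1], [0, 0, 0, -0.5, 0.8, -0.8, 1], [0, 0, 0, -0.6, 0.9, -0.8, 1]],
])

```text
clock: 24.0
position: [0.5884, 0.1162, 0.2144]
orientation: [-0.002, 0.707, -0.707, 0.001]
force: [1.1, -0.1, -2.7]
finger_gap: 0.0513
```

apply_moves([
  [[0, 0, 0, -0.3, 0.3, 0, 1], [0, 0, 0, -0.6, 0.6, 0, 1], [0, 0, 0, -0.9, 0.9, 0, 1], [0, 0, 0, -0.9, 0.9, 0, 1]],
])

```text
clock: 24.33
position: [0.4932, 0.2092, 0.2141]
orientation: [-0.001, 0.708, -0.706, 0.0]
force: [0.9, 0.4, -1.6]
finger_gap: 0.0513
```

apply_moves([
  [[0, 0, 0, -0.3, 0.1, 0, 1], [0, 0, 0, -0.6, 0.2, 0, 1], [0, 0, 0, -0.8, 0.4, 0, 1], [0, 0, 0, -0.8, 0.4, 0, 1], [0, 0, 0, -0.8, 0.4, 0, 1]],
])

```text
clock: 24.75
position: [0.4519, 0.2899, 0.2142]
orientation: [-0.001, 0.709, -0.705, -0.0]
force: [0.3, -0.4, -1.1]
finger_gap: 0.0513
```

```bash
python3 go.py .449 .2995 .15
```

```text
turn [-0.002  0.002  0.008] shift [-0.1   0.03  0.64] pos [0.4519 0.2899 0.2142] F [ 0.3 -0.4 -1.1] gap 0.0513
```

apply_moves([
  [[-0.002, 0.002, 0.008, -0.05, 0.02, 0, 1], [-0.002, 0.002, 0.008, -0.1, 0.03, 0.2, 1], [-0.002, 0.002, 0.008, -0.1, 0.03, 0.5, 1], [-0.002, 0.002, 0.008, -0.1, 0.03, 0.8, 1], [-0.002, 0.002, 0.008, -0.1, 0.03, 0.87, 1]],
])

```text
clock: 25.17
position: [0.4475, 0.2985, 0.1236]
orientation: [-0.003, -0.707, 0.708, 0.001]
force: [-0.7, -0.7, -3.4]
finger_gap: 0.0511
```

```bash
python3 go.py .449 .2995 .1
python3 - <<'E'
from h import *
c=ctrl.camera("scene");cv2.imwrite("pics/s9.png",cv2.resize(c["color"][180:400,400:600],None,fx=2.7,fy=2.7))
E
```

```text
turn [ 0.007 -0.004 -0.002] shift [-0.01 -0.02  0.24] pos [0.4475 0.2985 0.1236] F [-0.7 -0.7 -3.4] gap 0.0511
```

View pics/s9.png

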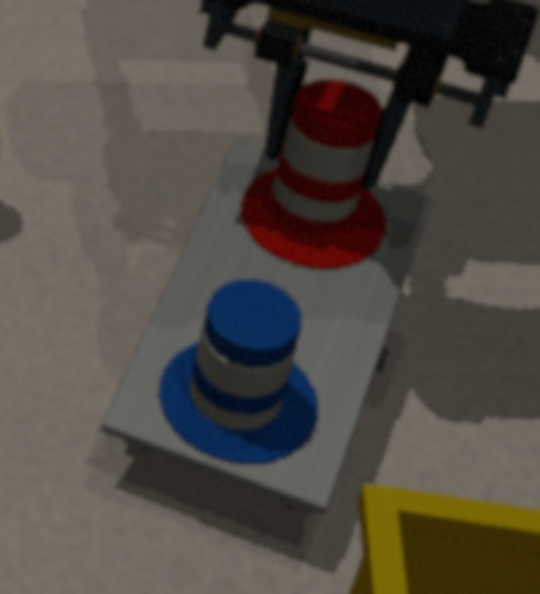

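The blue jar is centred at (240,400) on its pad, and the red jar hangs above the red pad at (315,200). I'll push down to the level height.

apply_moves([
  [[0.007, -0.004, 0, -0.01, -0.02, 0.05, 1], [0.007, -0.004, 0, -0.01, -0.02, 0.1, 1], [0.007, -0.004, 0, -0.01, -0.02, 0.15, 1], [0.007, -0.004, 0, -0.01, -0.02, 0.2, 1], [0.007, -0.004, 0, -0.01, -0.02, 0.24, 1]],
])

```text
clock: 25.63
position: [0.4498, 0.2996, 0.1005]
orientation: [0.001, -0.707, 0.708, -0.0]
force: [-1.3, 1.0, -0.1]
finger_gap: 0.0515
```

apply_moves([
  [[0, 0, 0, 0, 0, 0, 1], [0, 0, 0, 0, 0, 0, 1], [0, 0, 0, 0, 0, 0, 1]],
])

```text
clock: 25.88
position: [0.4499, 0.2997, 0.1007]
orientation: [0.001, -0.707, 0.708, -0.0]
force: [-0.5, -0.4, -0.4]
finger_gap: 0.0513
```

```bash
python3 go.py .449 .2995 .0985
python3 - <<'E'
from h import *
c=ctrl.camera("scene");cv2.imwrite("pics/s10.png",cv2.resize(c["color"][180:400,400:600],None,fx=2.7,fy=2.7))
E
```

```text
turn [-0.002  0.001 -0.002] shift [0.   0.01 0.02] pos [0.4499 0.2997 0.1007] F [-0.5 -0.4 -0.4] gap 0.0513
```

View pics/s10.png

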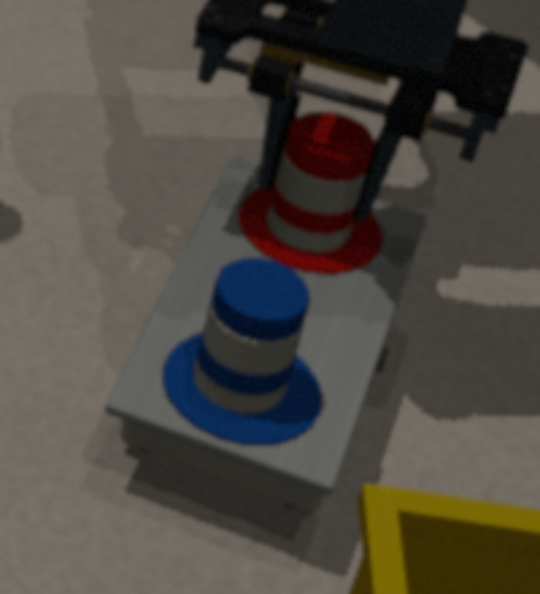

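The platform is nearly level and both jars are centred. I'll go 1.5 mm further, then release.

apply_moves([
  [[0, 0, 0, 0, 0, 0.01, 1], [0, 0, 0, 0, 0, 0.015, 1], [0, 0, 0, 0, 0, 0.015, 1], [0, 0, 0, 0, 0, 0.015, 1]],
])

```text
clock: 26.27
position: [0.4499, 0.2998, 0.0993]
orientation: [0.001, -0.707, 0.708, -0.0]
force: [-1.8, 0.9, 0.9]
finger_gap: 0.0516
```

apply_moves([
  [[0, 0, 0, 0, 0, 0, 0.2], [0, 0, 0, 0, 0, 0, -0.4], [0, 0, 0, 0, 0, 0, -1], [0, 0, 0, 0, 0, 0, -1], [0, 0, 0, 0, 0, 0, -1]],
])

```text
clock: 26.68
position: [0.45, 0.2998, 0.0993]
orientation: [0.001, -0.707, 0.708, -0.0]
force: [-0.4, -0.4, -0.2]
finger_gap: 0.075
```

apply_moves([
  [[0, 0, 0, 0, 0, 0, -1], [0, 0, 0, 0, 0, 0, -1], [0, 0, 0, 0, 0, 0, -1], [0, 0, 0, 0, 0, 0, -1]],
])

```text
clock: 27.02
position: [0.45, 0.2998, 0.0993]
orientation: [0.001, -0.707, 0.708, -0.0]
force: [-0.1, -0.6, -0.2]
finger_gap: 0.0913
```

apply_moves([
  [[0, 0, 0, 0, 0, -0.1, -1], [0, 0, 0, 0, 0, -0.3, -1], [0, 0, 0, 0, 0, -0.6, -1], [0, 0, 0, 0, 0, -0.9, -1], [0, 0, 0, 0, 0, -1, -1]],
])

```text
clock: 27.43
position: [0.4512, 0.3004, 0.2039]
orientation: [0.003, -0.707, 0.708, -0.001]
force: [0.4, 1.0, 1.4]
finger_gap: 0.0913
```

apply_moves([
  [[0, 0, 0, 0.3, 0, -0.2, -1], [0, 0, 0, 0.6, 0, -0.4, -1], [0, 0, 0, 0.9, 0, -0.5, -1], [0, 0, 0, 1, 0, -0.5, -1]],
])

```text
clock: 27.77
position: [0.4513, 0.1978, 0.2563]
orientation: [0.005, -0.706, 0.708, -0.002]
force: [0.6, 0.4, 0.3]
finger_gap: 0.0912
```

apply_moves([
  [[0, 0, 0, 0.3, 0, 0, -1], [0, 0, 0, 0.6, 0, 0, -1], [0, 0, 0, 0.9, 0, 0, -1], [0, 0, 0, 1, 0, 0, -1]],
])

```text
clock: 28.1
position: [0.4506, 0.0951, 0.2561]
orientation: [0.004, -0.706, 0.708, -0.002]
force: [0.2, 0.5, 1.1]
finger_gap: 0.0914
```

apply_moves([
  [[0, 0, 0, 0.3, 0, 0, -1], [0, 0, 0, 0.6, 0, 0, -1], [0, 0, 0, 0.9, 0, 0, -1], [0, 0, 0, 1, 0, 0, -1], [0, 0, 0, 1, 0, 0, -1]],
])

```text
clock: 28.52
position: [0.4503, -0.0065, 0.2558]
orientation: [0.004, -0.705, 0.709, -0.002]
force: [-0.1, 0.7, -0.8]
finger_gap: 0.0911
```

```bash
python3 go.py .449 .0 .2; python3 b.py 2>&1 | head -12
python3 - <<'E'
from h import *
c=ctrl.camera("scene");t=ctrl.camera("top")
cv2.imwrite("pics/s11.png",np.hstack([cv2.resize(c["color"][180:400,400:600],None,fx=2,fy=2),cv2.resize(t["color"][150:370,100:300],None,fx=2,fy=2)]))
cv2.imwrite("pics/s12.png",c["color"])
E
```

```text
turn [-0.012  0.003 -0.008] shift [-0.06  0.02  0.56] pos [ 0.4503 -0.0065  0.2558] F [-0.1  0.7 -0.8] gap 0.0911
red 1661 [148.7 289.7] 0.072 [0.4497 0.3014 0.072 ]
blue 1387 [150.4 204.1] 0.072 [0.6117 0.3046 0.072 ]
green 156 [432.2 297.9] 0.07 [ 0.4327 -0.2246  0.07  ]
orange 1590 [459.1 250.6] 0.004 [ 0.5302 -0.2958  0.004 ]
dark cap:
[465 233  16  15 158] [ 0.5388 -0.2987  0.09  ]
```

View pics/s11.png

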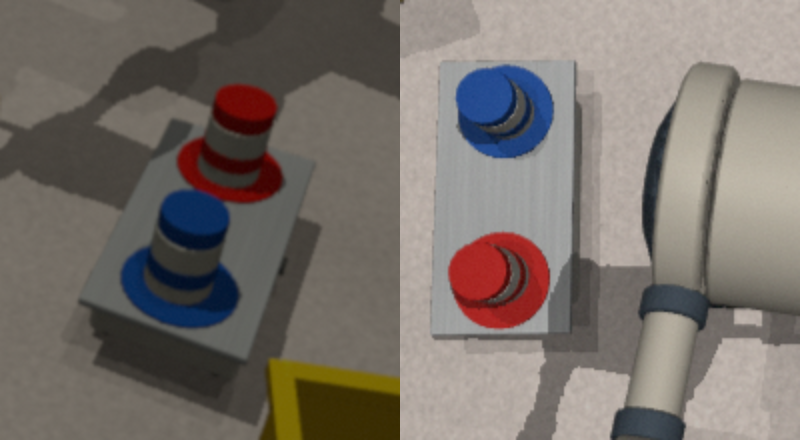

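View pics/s12.png

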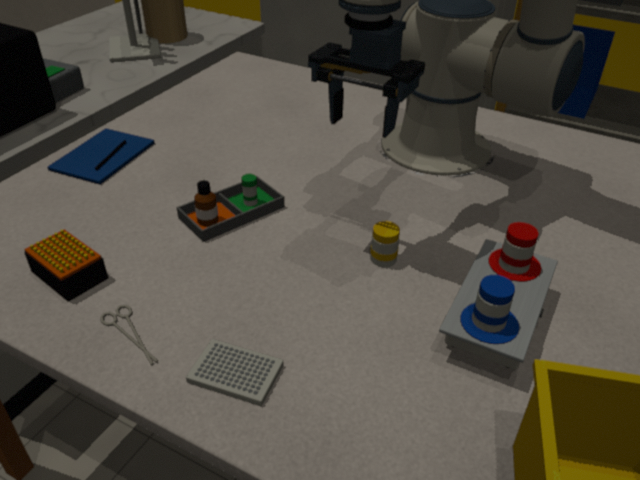

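Both kits stand as asked, and the yellow jar is untouched at (385,242). One numeric check on centring and level before handing in.

Run:
```python
from h import *
c=ctrl.camera("top")
for n,u in (("blue",(143,198.5)),("red",(139.5,286.5))): print(n,ray(c,u,.146).round(4))
s=ctrl.camera("scene");a=cv2.imread("pics/scene0.png")
g=lambda i:cv2.cvtColor(i,cv2.COLOR_BGR2GRAY).astype(np.float32)
for nm,(x,y,w,h) in dict(blue_end=(440,318,80,55),red_end_corner=(535,255,25,30)).items():
    p=g(s["color"])[y-6:y+h+6,x-6:x+w+6];t=g(a)[y:y+h,x:x+w]
    r=cv2.matchTemplate(p,t,cv2.TM_CCOEFF_NORMED);_,m,_,l=cv2.minMaxLoc(r);print(nm,round(m,3),np.array(l)-6)
```

```text
blue [0.6053 0.2961 0.146 ]
red [0.4502 0.2956 0.146 ]
blue_end 0.969 [0 0]
red_end_corner 0.985 [0 0]
```

```bash
python3 -c "
from plant import ctrl
print(ctrl.job_done())"
```

```text
the job is handed in; nothing more can be done
None
```

Both kits are made up and the job is handed in, at about 29 s on the robot's clock (limit 120 s).

- **Tray kit:** The amber bottle stands upright in the orange compartment and the green-capped vial upright in the green one.
- **Rocker kit:** The blue-capped jar was set on the blue pad first, then the red-capped jar on the red pad.
- **Yellow-capped jar:** It was not touched. It shows at the same place in the scene picture as at the start.

**Last checks:**
- **Level:** The platform ends line up with the first picture, with 0 px shift at both. That only rules out tilts above roughly 0.015 rad.
- **Centring:** From the top camera, using cap centres I read off by eye, both jars come out about 4–5 mm off the pad centres. That is near what such a reading can resolve, and in the scene pictures both look central.
- **Touching:** The gripper was open and about 0.2 m clear of everything at hand-in.

**Not confirmed or not smooth:**
- **Contact on the pads:** The force sensor was too noisy to confirm the jars touching the rocker, so I set those heights by position and pictures.
- **Tilt of the blue jar:** It leaned with the platform, up to about 8 degrees, until the red jar was on.

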